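# Key the shredder into reverse and hold it to back out a jammed card

## Task

A plastic card has jammed in the shredder on the desk. Take the red safety key out of the wooden organiser, turn it so that its white pointer faces the white dot beside the shredder's key switch, and push it fully home in the switch; then turn it clockwise past its two clicks to the sprung third position, reverse (the orange triangle), and keep holding it there while the shredder backs the card out. The program finishes with the gripper still holding the key in reverse and the card backed out; leave the other things on the desk where they are.

Things in the scene. Friction and masses are not known exactly. Their poses are not given: they have to be found in the camera images.
- key: Red key, loose, 40 g, upright in the organiser's round well at any yaw, its flange (40 mm across, 4 mm thick) resting on the top. Origin: on its axis at the flange's underside; z up. On the flange an upright grip bar, 36 mm long (x), 10 mm thick (y), top at z = 40 mm, to be taken from above. A white line on the bar's top and a white tooth on the flange's rim point along -x, the side of the bit.
- key_tip (a point): End of the key's steel blade, on the key's axis, 24 mm under the key's origin; same axes as the key. The blade is 6 mm thick (y) and spans x from -13 to +5 mm: it sticks out farther on the pointer's side, so it fits the switch one way round only. Its last 4 mm taper by 3 mm at each end and 1.8 mm on each side.
- switch_top (a point): Centre of the key switch's steel face (44 mm across, in an aluminium bezel), on its axis, 6 mm above the shredder's deck. Axes as the shredder's: z up, -x its front. With the switch off, the keyway (26 mm deep, 1.2 mm of room round the blade) takes the key only with the key's axes parallel to these, pointer to -x, where a white dot is printed. Fully home, the key's origin is at this point.
- mode_switch (a joint): Angle of the key switch, rad, clockwise seen from above: 0 off (start), about 0.45 first click (one green dash), 0.9 second click (two dashes), 1.30 reverse (orange triangle), a hard stop. It stays at a click; from reverse a spring returns it to 0.9. Up to 0.2 N m to pass a click, 0.12 N m to hold reverse. Reverse runs over about 1.05. The key has up to 0.17 rad of play: turn it farther by that.
- jam_card (a joint): How far the jammed card has been backed out, m: 0 at the start, 0.024 fully out. A blue plastic card, 54 mm wide, upright in the feed slot, its top edge 26 mm above the deck at the start. It comes up by itself at about 10 mm/s while the switch is held in reverse, and is locked otherwise.
- shredder: Desktop shredder, dark grey, fixed: 156 (x) by 262 (y) mm, its flat deck 142 mm above the desk. Origin: centre of its underside; z up, the front with the bin window faces -x. On the deck: the key switch, axis at x = -34, y = +82 mm, its face at z = 148 mm; the feed slot along y at x = +34 mm, where the card stands at y = -45 mm.
- organiser: Light wooden desk organiser, fixed: a block 80 (x) by 140 (y) by 42 mm high. Origin: centre of its underside. The key stands in a round well, 30 mm across and 30 mm deep, with its axis at x = 0, y = -36 mm; the compartment at y = +30 mm holds an eraser and two cards.
- stapler: A blue desk stapler, 36 by 150 by 60 mm, standing on the desk, loose; leave it alone.
- pot_cup: A dark grey stoneware pen cup, 76 mm across, 88 mm high, loose; leave it alone.
- tape_roll: A roll of tape lying flat, 93 mm across, 19 mm high, loose; leave it alone.
- mouse: A white computer mouse, 107 by 58 by 33 mm, loose; leave it alone.
- usb_hub: A grey USB hub, 38 by 105 by 14 mm, loose; leave it alone.
Things that resemble listed ones, but are neither listed nor needed, are in the scene too. There is more than one size of the key; the job needs the largest.

How it is judged:
On the way, in this order (a step that is already met when the one before it is completed fails the run):
1. the key is lifted clear out of the organiser in the gripper (z of key in the frame of organiser above 0.07 m and contact force between the fingers and key above 1 N), for 0.1 s.
2. the key is fully home in the switch, which is still off (z of key in the frame of switch_top below 0.004 m and horizontal distance between key and switch_top below 0.004 m and angle between key's own z axis and vertical below 0.12 rad and value of joint mode_switch below 0.2 rad), for 0.1 s.
3. the switch is held by the key in reverse (z of key in the frame of switch_top below 0.004 m and horizontal distance between key and switch_top below 0.004 m and angle between key's own z axis and vertical below 0.12 rad and contact force between the fingers and key above 1 N and value of joint mode_switch above 1.08 rad), for 1 s.
At the end, for the whole second after the job is handed in: The key is fully home in the switch (flange within 4 mm of the face, centred within 4 mm, upright within 0.12 rad), the fingers still hold it with more than 1 N, the switch is in reverse (angle over 1.08 rad) and the card has been backed out by more than 18 mm (all of step 3 and value of joint jam_card above 0.018 m); the arm keeps its last pose, push and grip.
It fails at once if one of the other things on the desk is pushed by more than 25 mm (distance of any of stapler, pot_cup, tape_roll, mouse, usb_hub from where it was at the start of the episode above 0.025 m).
It also fails if it takes over 45 s, if anything falls off the work surface, if the arm or the gripper's body presses on something with over 40 N, if the wrist force passes 120 N, or if a joint passes its speed limit or range.

## Robot

A 6-joint arm with a two-finger parallel gripper is mounted at the origin on the work surface; the furniture and walls round the work are solid. World frame = base frame: x ahead of the robot, y to its left, z up, the work surface at z = 0. Lengths are in m, angles in rad, forces in N, time in s.
With the tool pointing down it reaches from about 0.375 to 0.825 m from the base axis. Payload 5.5 kg.
Tool frame: the origin (TCP) lies between the finger pads; the fingertips stand 8 mm ahead of it and the grasp point (between the pads) lies 11 mm behind it (bot.nose_length is the distance from the TCP to the fingertips, in m); z points along the fingers, y is the line along which they close (so a half turn about z gives the same grasp; the last joint's range is limited). The gripper opens to 85 mm and grips with 20 to 120 N. Pads are 22 mm wide; open, the fingers measure 114 mm over their backs; the gripper's body (76 mm by 85 mm) begins 54 mm behind the grasp point. The pads swing forward as they close: fully open they stand 13 mm farther back than shut.
Start: joints at [1.122, 0.314, -0.047, 1.21, 0, 1.571], TCP at [0.26, 0.541, 0.239] pointing down, gripper open.
Joint ranges: [-2.67, 2.67], [-0.69, 1.73], [-1.03, 1.25], [-2.08, 2.16], [-1.42, 1.45], [-3.14, 3.14]. Speed limits (rad/s): [2.39, 2.39, 3.01, 3.14, 3.14, 3.14].

## Interface

Orientations are given as a unit quaternion [x, y, z, w].
In Python, from station import bot, camera gives the robot as it stands. Calls block until the motion is done:
- bot.movep(position, orientation): joint-space move of the TCP to a pose.
- bot.servo_line(position, rot=None, rate=0.15): straight line of the TCP; rot=None keeps the orientation; rate is the mean speed in m/s.
- bot.goto_joints(angles): joint-space move.
- bot.open_gripper() and bot.clamp(force=None): open the fingers fully, or close them until they stop; force is the grip in N (None keeps the last).
- bot.sleep(seconds).
- bot.solve_ik(position, orientation): joint angles nearest the present ones, or None.
- bot.sense(): the state.
- camera(name): name is "scene" or "top" or "wrist"; returns a dict with "pixels" (480x640x3 uint8, red, green, blue), "depth" (480x640 float32, m along the optical axis (not along the pixel's ray), 0 where there is no reading), "intrinsics" (3x3 intrinsics, pixels), "origin" and "attitude" of the camera in the world; the wrist camera has in their place "tool_from_camera" (4x4, takes a point from camera to tool coordinates, whose origin is the TCP and whose axes are the flange's). Camera axes: x right, y up, looking along -z (the intrinsics and any distortion apply to the point x, -y, -z); pixel columns grow to the right and rows downward; lengths in m; the calibration is good to about 2 mm. A picture is of the moment at which its call begins: read the wrist's pose just before it.
A pose or a line that the arm cannot do raises bot.IKError and nothing moves.
- bot.close_job(): hands the job in; it is judged then, once.
The state is a dict: "t": time; "q": joint angles; "qd": joint speeds; "effort": joint torques, N m; "tcp_pos": TCP position; "tcp_rot": TCP orientation; "wrist_force": force on the tool from outside, world axes, zero at the start; "ft_torque": the same for the moment, N m; "grip_width": finger opening in m; "grip_force": force on a finger pad.
Only numpy, scipy, OpenCV 4.12 (cv2) and the standard library are available. Lean on these libraries where they do the work, as an engineer would, in place of code of your own. Each camera call takes 0.05 s, during which the arm holds its last target. There are 200 camera calls.

## Working session

There is one attempt and no reset: what is moved stays moved. The work goes in short steps, each a Python script; the robot and the scene stay as the last script left them, time stands still between calls to the robot, and variables do not carry over. Pictures are saved under pics/ and viewed, at most 10 in all, crops included, and the job is handed in when it is done.

```bash
mkdir -p pics; cat > h.py <<'E'
import numpy as np, cv2
from scipy.spatial.transform import Rotation as R
from station import bot, camera
def mat(a):
    a=np.array(a,float)
    return R.from_quat(a).as_matrix() if a.size==4 else a.reshape(3,3)
def shot(name):
    s=bot.sense(); c=camera(name)
    if name=="wrist":
        T=np.array(c["tool_from_camera"]); M=mat(s["tcp_rot"])
        c["A"]=M@T[:3,:3]; c["o"]=np.array(s["tcp_pos"])+M@T[:3,3]
    else: c["A"]=mat(c["attitude"]); c["o"]=np.array(c["origin"],float)
    return c
def ray(c,uv,z):
    K=np.array(c["intrinsics"]); d=np.linalg.inv(K)@np.array([uv[0],uv[1],1.])
    d=c["A"]@np.array([d[0],-d[1],-d[2]]); return c["o"]+d*(z-c["o"][2])/d[2]
def cloud(c):
    K=np.array(c["intrinsics"]); v,u=np.mgrid[:480,:640]
    p=np.stack([u,v,np.ones_like(u)],-1)@np.linalg.inv(K).T
    p=p*np.array([1,-1,-1])*c["depth"][...,None]
    return p@c["A"].T+c["o"]
def save(n,im): cv2.imwrite(f"pics/{n}.png",cv2.cvtColor(np.ascontiguousarray(im),cv2.COLOR_RGB2BGR))
E
python3 - <<'E'
from h import *
for n in("top","scene"):
    c=shot(n); save(n,c["pixels"]); np.savez(f"{n}.npz",p=c["pixels"],X=cloud(c),K=c["intrinsics"],A=c["A"],o=c["o"]); print(n,c["o"],c["A"].round(2).tolist(),{k for k in c})
s=bot.sense();print(s["t"],s["tcp_pos"],s["tcp_rot"],bot.nose_length)
E
```

```text
top [0.21880631 0.07499279 1.27918427] [[-0.39, 0.88, -0.27], [-0.92, -0.38, 0.11], [-0.01, 0.29, 0.96]] {'pixels', 'intrinsics', 'depth', 'attitude', 'origin', 'o', 'A'}
scene [-0.01795047  0.52852521  0.72662063] [[-0.7, 0.44, -0.56], [-0.71, -0.43, 0.55], [-0.0, 0.79, 0.61]] {'pixels', 'intrinsics', 'depth', 'attitude', 'origin', 'o', 'A'}
0.1 [0.26012569 0.54015568 0.23853869] [ 2.22510871e-01  9.74929937e-01 -7.11546169e-04 -1.54961689e-04] 0.008
```

View pics/top.png

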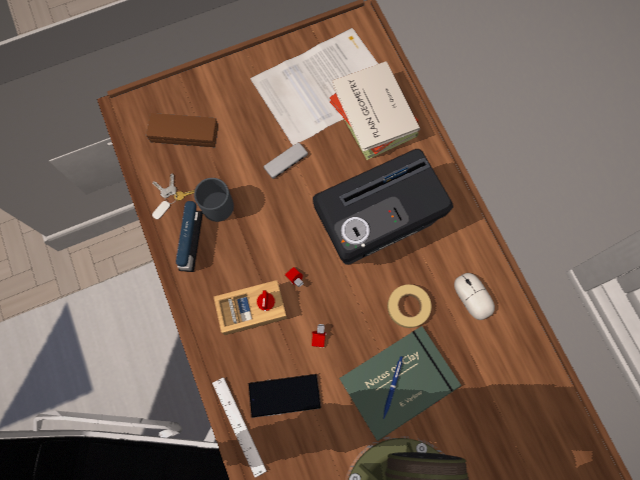

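View pics/scene.png

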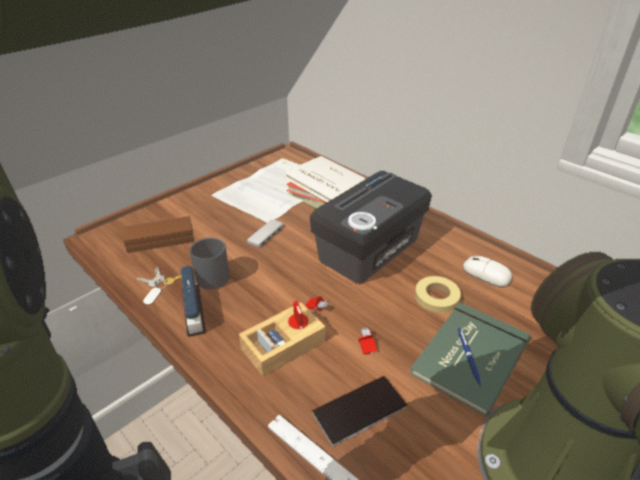

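The top view shows three red candidates: (265,301) upright in the organiser's well, and two lying loose at (293,275) and (319,338). I choose the organiser one. The switch is at (355,232) and the stapler at (188,237). Next I measure these.

```bash
python3 - <<'E'
from h import *
d=np.load("top.npz"); p=d["p"]; X=d["X"]; c=dict(intrinsics=d["K"],A=d["A"],o=d["o"])
hsv=cv2.cvtColor(p,cv2.COLOR_RGB2HSV)
red=((hsv[...,0]<6)|(hsv[...,0]>174))&(hsv[...,1]>190)&(hsv[...,2]>90)
n,l,st,ce=cv2.connectedComponentsWithStats(red.astype(np.uint8))
for i in range(1,n):
    if st[i,4]>40:
        q=X[l==i]; print("red",ce[i].round(),st[i,4],np.median(q,0).round(3),q.min(0).round(3),q.max(0).round(3))
# organiser top, shredder deck
def rect(m,z,n):
    k=cv2.morphologyEx(m.astype(np.uint8),cv2.MORPH_OPEN,np.ones((3,3)))
    cs,_=cv2.findContours(k,0,2); b=max(cs,key=cv2.contourArea)[:,0]
    w=np.array([ray(c,u,z)[:2] for u in b],np.float32); r=cv2.minAreaRect(w); print(n,r,cv2.boxPoints(r).round(3).tolist()); return r
z=X[...,2]; u=np.arange(640)[None]; v=np.arange(480)[:,None]
rect((z>.03)&(z<.055)&(u>205)&(u<300)&(v>270)&(v<345),.042,"org")
sh=(u>300)&(u<465)&(v>140)&(v<275)
rect((z>.13)&(z<.18)&sh,.142,"shr")
print("deck z",np.median(z[sh&(z>.12)]), "table",np.median(z[400:440,280:340]))
br=(hsv[...,1]<60)&(hsv[...,2]>120)&(u>330)&(u<380)&(v>210)&(v<255)
cs,_=cv2.findContours(br.astype(np.uint8),0,2); b=max(cs,key=cv2.contourArea); e=cv2.fitEllipse(cv2.convexHull(b)); print("bezel",e,ray(c,e[0],.146))
# wrist looks; close crop of key and switch
a=cv2.resize(p[265:330,225:310],None,fx=6,fy=6,interpolation=2); 
k=cv2.resize(p[205:265,315:385],None,fx=6,fy=6,interpolation=2)
H=max(a.shape[0],k.shape[0]); a,k=[cv2.copyMakeBorder(i,0,H-i.shape[0],0,0,cv2.BORDER_CONSTANT) for i in(a,k)]
o=np.hstack([a,k]); save("crop",cv2.resize(o,None,fx=.85,fy=.85)); print(o.shape)
E
```

```text
red [337. 105.] 111 [ 0.852 -0.223  0.04 ] [ 0.802 -0.232  0.019] [ 0.873 -0.213  0.05 ]
red [293. 274.] 162 [0.511 0.029 0.012] [ 0.219  0.011 -0.004] [0.53  0.075 1.279]
red [265. 301.] 222 [0.472 0.104 0.047] [0.454 0.088 0.041] [0.493 0.125 0.085]
red [318. 339.] 182 [0.359 0.034 0.012] [ 0.219  0.017 -0.005] [0.38  0.075 1.279]
org ((0.4773474633693695, 0.14143773913383484), (0.14034110307693481, 0.08237802237272263), 82.05269622802734) [[0.4269999861717224, 0.07800000160932541], [0.5080000162124634, 0.06599999964237213], [0.527999997138977, 0.20499999821186066], [0.44600000977516174, 0.21699999272823334]]
shr ((0.5516543388366699, -0.1948007196187973), (0.1538025587797165, 0.25805604457855225), 2.9880099296569824) [[0.46799999475479126, -0.07000000029802322], [0.4819999933242798, -0.328000009059906], [0.6349999904632568, -0.3199999928474426], [0.621999979019165, -0.06199999898672104]]
deck z 0.14200603067713424 table 0.00031372515622052344
bezel ((355.539306640625, 231.283935546875), (27.19671058654785, 31.349864959716797), 148.07928466796875) [ 0.51444003 -0.11649305  0.146     ]
(390, 930, 3)
```

View pics/crop.png

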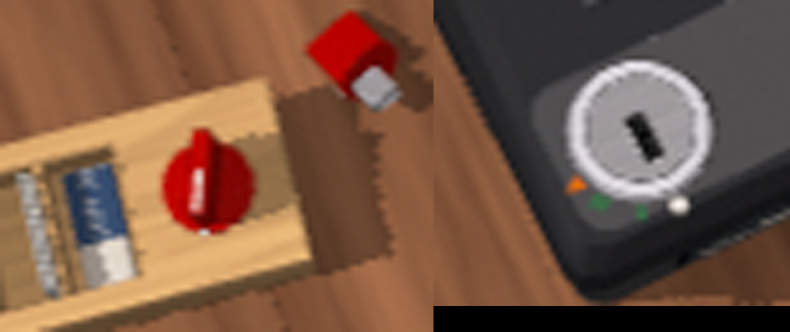

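The close crop confirms the choice: an upright key with its flange on the organiser, and the white line and tooth pointing image-down at (205,232), so the key's yaw is about -23°. The switch is off, with its keyway pointing to the white dot at (680,205). Shredder yaw is about 3°, and the predicted and measured switch centres agree within 2 mm. Now I go above the key for a close look.

```bash
cat >> h.py <<'E'
def down(yaw): # tool x at world yaw (deg), z down
    return (R.from_euler("z",yaw,degrees=True)*R.from_euler("x",180,degrees=True)).as_quat()
E
python3 - <<'E'
from h import *
bot.movep([.472,.105,.20],down(157))
c=shot("wrist"); p=c["pixels"]; save("w1",p); np.savez("w1.npz",p=p,X=cloud(c),K=c["intrinsics"],A=c["A"],o=c["o"])
s=bot.sense(); print(s["t"],s["q"],s["tcp_pos"])
E
```

```text
1.9167 [ 2.20416671e-01  1.16907878e-01 -3.85088856e-01  1.06846512e+00
  2.33450675e-04  6.20540088e-01] [0.47215533 0.10586694 0.20010904]
```

View pics/w1.png

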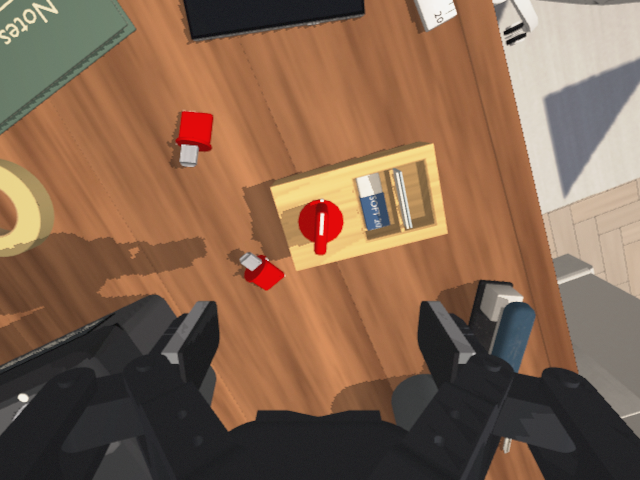

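The wrist view shows the key at (321,221) in the organiser, its white tooth at about (322,200). The stapler and cup are clear of the fingers. I fit the bar top and flange from this view.

```bash
python3 - <<'E'
from h import *
d=np.load("w1.npz"); p=d["p"]; X=d["X"]; c=dict(intrinsics=d["K"],A=d["A"],o=d["o"])
u=np.arange(640)[None]; v=np.arange(480)[:,None]; roi=(u>285)&(u<360)&(v>185)&(v<265)
z=X[...,2]; print("heights",np.percentile(z[roi&(z>.05)],[5,50,95]).round(3))
hsv=cv2.cvtColor(p,cv2.COLOR_RGB2HSV)
t=roi&(z>.076)&(z<.09); q=np.float32(X[t][:,:2]); r=cv2.minAreaRect(q); print("bar",t.sum(),q.mean(0),r,cv2.boxPoints(r).round(4).tolist())
red=roi&((hsv[...,0]<6)|(hsv[...,0]>174))&(hsv[...,1]>180)
f=red&(z<.055)&(z>.04); print("flange",cv2.minEnclosingCircle(np.float32(X[f][:,:2])))
w=roi&(hsv[...,1]<90)&(hsv[...,2]>180); n,l,st,ce=cv2.connectedComponentsWithStats(w.astype(np.uint8))
for i in range(1,n):
    if st[i,4]>3: print("white",ce[i].round(1),st[i,4],np.median(X[l==i],0).round(4))
ww=t&w; W=ww.nonzero(); 
if len(W[0])>5:
    g=np.array([ray(c,(b,a),.082)[:2] for a,b in zip(*W)],np.float32); print("line",cv2.minAreaRect(g))
E
```

```text
heights [0.061 0.082 0.084]
bar 559 [0.47340128 0.10762312] ((0.4746498763561249, 0.10709228366613388), (0.01000986061990261, 0.03597098961472511), 64.06485748291016) [[0.4562999904155731, 0.11050000041723251], [0.4885999858379364, 0.09470000118017197], [0.49300000071525574, 0.10369999706745148], [0.46070000529289246, 0.11949999630451202]]
flange ((0.47415751218795776, 0.10681232810020447), 0.019482607021927834)
white [358.8 188. ] 8 [0.464  0.1489 0.0233]
white [321.5 200. ] 12 [0.4571 0.1151 0.0459]
white [321.3 223.2] 74 [0.4658 0.1107 0.0829]
line ((0.46683916449546814, 0.11058928817510605), (0.0022823752369731665, 0.01657119393348694), 67.23219299316406)
```

```bash
python3 - <<'E'
from h import *
P=[.4745,.107]
bot.movep([*P,.13],down(154.5)); bot.servo_line([*P,.060],rate=.1)
bot.clamp(60); s=bot.sense(); print(s["grip_width"],s["grip_force"],s["tcp_pos"])
bot.servo_line([*P,.26],rate=.15); bot.sleep(.15)
s=bot.sense(); print(s["t"],s["grip_width"],s["grip_force"],s["tcp_pos"],s["wrist_force"])
# look at the switch from close by, key held
bot.movep([.49,-.05,.30],down(183))
c=shot("wrist"); save("w2",c["pixels"]); np.savez("w2.npz",p=c["pixels"],X=cloud(c),K=c["intrinsics"],A=c["A"],o=c["o"])
print(bot.sense()["t"],bot.sense()["q"])
E
```

```text
0.008920252559358983 58.507062792778015 [0.47476885 0.10705391 0.06020115]
5.4583 0.008937462058402835 58.384661078453064 [0.47408378 0.10690186 0.259259  ] [0.40698288 0.11969044 0.64652262]
6.3083 [-1.00533330e-01  9.20724593e-02 -1.84875286e-01  1.29472441e+00
  4.75991952e-04 -1.52718430e-01]
```

View pics/w2.png

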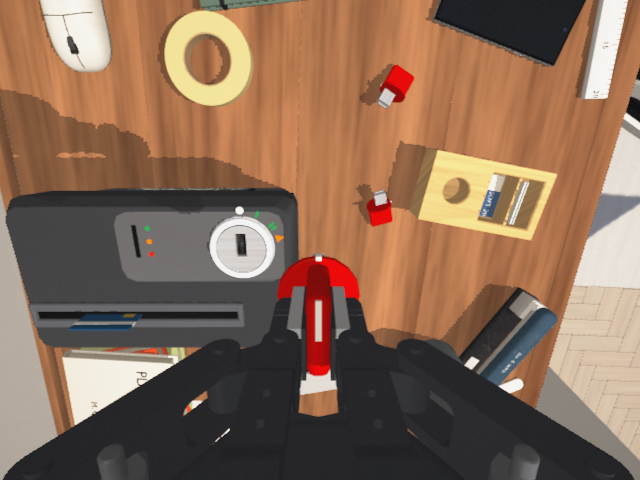

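The view shows the key in the grip with its tooth at (318,258). The switch is at (241,246), its dot at (239,211) and the card slot at (140,315). Next I measure the bezel centre, shredder yaw and key axis in the tool frame.

```bash
python3 - <<'E'
from h import *
from scipy.optimize import least_squares
d=np.load("w2.npz"); p=d["p"]; X=d["X"]; c=dict(intrinsics=d["K"],A=d["A"],o=d["o"]); z=X[...,2]
hsv=cv2.cvtColor(p,cv2.COLOR_RGB2HSV); u=np.arange(640)[None]; v=np.arange(480)[:,None]
b=(hsv[...,1]<50)&(hsv[...,2]>140)&(u>203)&(u<280)&(v>213)&(v<285)
print("bezel z",np.median(z[b]))
cs,_=cv2.findContours(b.astype(np.uint8),0,1); h=cv2.convexHull(max(cs,key=cv2.contourArea))[:,0]
W=np.array([ray(c,q,.148)[:2] for q in h],np.float32)
print("circle",cv2.minEnclosingCircle(W),cv2.fitEllipse(W))
dot=(hsv[...,1]<60)&(hsv[...,2]>170)&(abs(u-239)<8)&(abs(v-211)<6); D=np.argwhere(dot).mean(0)[::-1]; print("dot",D,dot.sum(),ray(c,D,.142))
kw=(hsv[...,2]<70)&(abs(u-241)<12)&(abs(v-244)<16); g=np.array([ray(c,(j,i),.148)[:2] for i,j in np.argwhere(kw)],np.float32); print("keyway",kw.sum(),cv2.minAreaRect(g))
m=(abs(z-.142)<.006)&(v>185)&(v<345)&(u<298); cs,_=cv2.findContours(m.astype(np.uint8),0,1); h=max(cs,key=cv2.contourArea)[:,0]
print("deck",cv2.minAreaRect(np.array([ray(c,q,.142)[:2] for q in h],np.float32)))
red=((hsv[...,0]<6)|(hsv[...,0]>174))&(hsv[...,1]>180)&(u>270)&(u<370)&(v>250)&(v<300)
e=[]
for j in range(283,355):
    i=np.flatnonzero(red[:,j])
    if len(i) and abs(j-318)>5: e.append(ray(c,(j,i[0]),.3-.018+.004)[:2])
e=np.array(e); r=least_squares(lambda q:np.hypot(*(e-q).T)-.02,[.49,-.05],loss="soft_l1",f_scale=.0005); print("flange",r.x,r.cost,np.abs(r.fun).max(), "zflange",np.median(z[270:290,290:300]))
w=(hsv[...,1]<60)&(hsv[...,2]>170)&(abs(u-318)<8)&(abs(v-258)<6); T=np.argwhere(w).mean(0)[::-1]; print("tooth",ray(c,T,.284))
s=bot.sense(); print(s["tcp_pos"],R.from_quat(s["tcp_rot"]).as_matrix()[:,0])
E
```

```text
bezel z 0.14836887894138434
circle ((0.5172663927078247, -0.11648517102003098), 0.029609166085720062) ((0.5175010561943054, -0.11602120846509933), (0.05719682574272156, 0.058995652943849564), 58.284358978271484)
dot [239.22807018 210.49122807] 57 [ 0.48554304 -0.11906736  0.142     ]
keyway 138 ((0.5137842893600464, -0.11652012914419174), (0.017716214060783386, 0.006578400731086731), 1.907089114189148)
deck ((0.5530492663383484, -0.1956067830324173), (0.14372991025447845, 0.2531682252883911), 2.9523656368255615)
flange [ 0.48922369 -0.0505345 ] 1.284396674256495e-06 0.0005464228006784033 zflange 0.28592079224229755
tooth [ 0.47078193 -0.05130402  0.284     ]
[ 0.48976568 -0.04924985  0.29949866] [-9.98638351e-01 -5.21614310e-02  7.93228461e-04]
```

The two cameras differ by 3 mm in x, so I take a closer look with the key low beside the switch.

```bash
cat > near.py <<'E'
from h import *
from scipy.optimize import least_squares
import sys
def circ(pts,r,x0):
    q=least_squares(lambda q:np.hypot(*(pts-q).T)-r,x0,loss="soft_l1",f_scale=.0005); return q.x,np.abs(q.fun).mean()
def measure(name):
    c=shot("wrist"); s=bot.sense(); p=c["pixels"]; save(name,p); X=cloud(c); z=X[...,2]; hsv=cv2.cvtColor(p,cv2.COLOR_RGB2HSV)
    tz=s["tcp_pos"][2]
    np.savez(name+".npz",p=p,X=X,K=c["intrinsics"],A=c["A"],o=c["o"],tz=tz,tcp=s["tcp_pos"])
    print("tcp",s["tcp_pos"],"t",s["t"])
E
python3 - <<'E'
from near import *
bot.movep([.562,-.115,.26],down(183)); bot.servo_line([.562,-.115,.215],rate=.15); bot.sleep(.2)
measure("w3")
E
```

```text
tcp [ 0.56267504 -0.11499843  0.2162631 ] t 7.5083
```

View pics/w3.png

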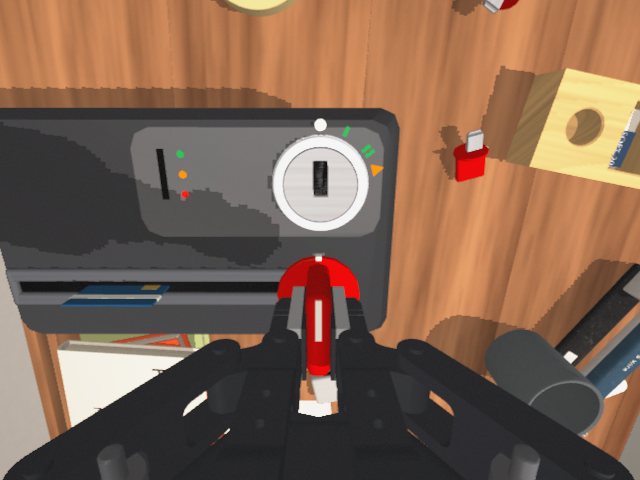

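It shows the switch bezel at (320,183), its keyway at (320,178), the dot at (320,125) and the key tooth at (318,258), nearly in line.

```bash
python3 - <<'E'
from near import *
d=np.load("w3.npz"); p=d["p"]; X=d["X"]; c=dict(intrinsics=d["K"],A=d["A"],o=d["o"]); z=X[...,2]; tcp=d["tcp"]
hsv=cv2.cvtColor(p,cv2.COLOR_RGB2HSV); u=np.arange(640)[None]; v=np.arange(480)[:,None]
roi=(abs(u-320)<55)&(abs(v-183)<50)
b=roi&(hsv[...,1]<50)&(hsv[...,2]>140)
cs,_=cv2.findContours(b.astype(np.uint8),0,1); h=cv2.convexHull(max(cs,key=cv2.contourArea))[:,0]
W=np.array([ray(c,q,.148)[:2] for q in h],np.float32); print("outer",cv2.minEnclosingCircle(W),cv2.fitEllipse(W),"z",np.percentile(z[b],[5,50,95]))
w=roi&(hsv[...,2]>=225); print("ring px",w.sum())
kw=(hsv[...,2]<90)&(abs(u-320)<14)&(abs(v-178)<24); g=np.array([ray(c,(j,i),.148)[:2] for i,j in np.argwhere(kw)],np.float32); print("keyway",kw.sum(),cv2.minAreaRect(g),"->axis=+4mm x")
dot=(hsv[...,1]<60)&(hsv[...,2]>170)&(abs(u-320)<9)&(abs(v-125)<8); D=np.argwhere(dot).mean(0)[::-1]; print("dot",D,ray(c,D,.142))
red=((hsv[...,0]<6)|(hsv[...,0]>174))&(hsv[...,1]>180)&(u>270)&(u<370)&(v>250)&(v<300)
e=np.array([ray(c,(j,np.flatnonzero(red[:,j])[0]),tcp[2]-.014)[:2] for j in range(283,355) if red[:,j].any() and abs(j-318)>5])
k,err=circ(e,.02,tcp[:2]); print("flange",k,err,"rel tcp",k-tcp[:2])
w=(hsv[...,1]<60)&(hsv[...,2]>170)&(abs(u-318)<8)&(abs(v-258)<6); T=np.argwhere(w).mean(0)[::-1]; print("tooth",ray(c,T,tcp[2]-.015))
E
```

```text
outer ((0.517920196056366, -0.11696717888116837), 0.028830666095018387) ((0.5179316997528076, -0.11689393222332001), (0.056887492537498474, 0.05739402025938034), 102.52680206298828) z [0.14591972 0.1483848  0.14952988]
ring px 2391
keyway 438 ((0.5141160488128662, -0.11721985787153244), (0.019262440502643585, 0.00713909650221467), 3.0935192108154297) ->axis=+4mm x
dot [320.04724409 124.48818898] [ 0.48447457 -0.11883138  0.142     ]
flange [ 0.56243086 -0.11581705] 0.0001560611956218555 rel tcp [-0.00024418 -0.00081861]
tooth [ 0.54363606 -0.11657702  0.2012631 ]
```

```bash
cat > ins.py <<'E'
from h import *
def go(t,rate=.05,yaw=None):
    bot.servo_line(list(t),None if yaw is None else down(yaw),rate=rate)
def st(tag=""):
    s=bot.sense(); print(tag,"t%.1f"%s["t"],np.round(s["tcp_pos"],4),"F",np.round(s["wrist_force"],1),"M",np.round(s["ft_torque"],2),"g",round(s["grip_force"],1)); return s
E
python3 - <<'E'
from ins import *
T=np.array([.5182,-.1161])
go([*T,.215],.12); go([*T,.200],.08); bot.sleep(.2); s=st("hover"); 
off=T-np.array(s["tcp_pos"][:2]); C=T+off; F0=np.array(s["wrist_force"])
go([*C,.197]); bot.sleep(.1); st()
for z in np.arange(.194,.163,-.003):
    go([*C,z],.04); s=st("%.3f"%z)
    if s["wrist_force"][2]-F0[2]>15: print("contact"); break
np.save("C.npy",C)
E
```

```text
hover t8.6 [ 0.5185 -0.1161  0.2002] F [ 0.6  0.2 -0.5] M [ 0.    0.01 -0.02] g 58.4
 t8.9 [ 0.5178 -0.1161  0.197 ] F [-1.   0.6 -0.2] M [-0.09  0.01 -0.  ] g 58.4
0.194 t9.2 [ 0.5177 -0.116   0.1937] F [ 0.2 -0.7  0.1] M [0.03 0.02 0.02] g 58.4
0.191 t9.4 [ 0.5177 -0.116   0.1907] F [-0.4  0.5 -0.9] M [-0.02  0.09 -0.08] g 58.4
0.188 t9.7 [ 0.5177 -0.116   0.1877] F [ 0.1  0.4 -0.2] M [ 0.01 -0.03 -0.  ] g 58.4
0.185 t9.9 [ 0.5177 -0.116   0.1848] F [-0.3 -0.2 -0.4] M [-0.04 -0.04 -0.02] g 58.4
0.182 t10.2 [ 0.5177 -0.116   0.1818] F [-0.   0.3 -0.3] M [ 0.01  0.06 -0.02] g 58.4
0.179 t10.4 [ 0.5177 -0.116   0.1787] F [ 1.1 -1.  -0.3] M [-0.02 -0.01 -0.01] g 58.4
0.176 t10.7 [ 0.5177 -0.116   0.1758] F [ 0.1 -0.6 -0.3] M [0.03 0.03 0.04] g 58.4
0.173 t10.9 [ 0.5177 -0.116   0.1728] F [-0.1 -0.6 -0.4] M [-0.01  0.03 -0.  ] g 58.4
0.170 t11.2 [ 0.5177 -0.1161  0.1698] F [-0.9  0.1 -0.8] M [ 0.01 -0.06 -0.01] g 58.4
0.167 t11.4 [ 0.5177 -0.116   0.1668] F [ 0.3 -0.1  0.3] M [ 0.02 -0.02 -0.01] g 58.4
0.164 t11.7 [ 0.5182 -0.1161  0.1661] F [-5.4  1.9 15.7] M [0.31 1.26 0.03] g 60.7
contact
```

It slid straight home, with contact at TCP z = 0.166 as predicted. Now I turn clockwise in steps, watching the moment.

```bash
python3 - <<'E'
from ins import *
C=np.load("C.npy"); P=[*C,.1645]
bot.sleep(.3); st("home")
for a in [10,20,30,40,50,60,68,74,79,83,86]:
    bot.movep(P,down(183-a)); bot.sleep(.1); s=st(f"a{a}")
    x=R.from_quat(s["tcp_rot"]).as_matrix()[:,0]; print("   yaw",round(np.degrees(np.arctan2(x[1],x[0])),1))
    if abs(s["ft_torque"][2])>1.0 or np.linalg.norm(s["wrist_force"])>60: print("stop"); break
bot.sleep(.3); c=shot("wrist"); save("w4",c["pixels"]); st()
E
```

```text
home t12.0 [ 0.5181 -0.1161  0.1661] F [-5.6  0.5 16. ] M [0.26 1.3  0.01] g 60.7
a10 t12.4 [ 0.5184 -0.1164  0.1661] F [-1.9  0.  11.2] M [0.01 0.73 0.1 ] g 60.1
   yaw 173.0
a20 t12.8 [ 0.5182 -0.1171  0.1661] F [-3.4 -1.9 13.5] M [-0.35  0.95  0.06] g 60.3
   yaw 163.0
a30 t13.1 [ 0.5181 -0.1171  0.1661] F [-3.2 -2.   9.9] M [-0.46  0.98  0.  ] g 59.9
   yaw 153.0
a40 t13.5 [ 0.518  -0.1171  0.1661] F [-4.7 -2.8 12.1] M [-0.5   1.11  0.05] g 60.2
   yaw 143.0
a50 t13.9 [ 0.5178 -0.1172  0.1661] F [-4.9 -2.3 13. ] M [-0.56  1.22  0.1 ] g 60.1
   yaw 133.0
a60 t14.3 [ 0.5176 -0.1171  0.1661] F [-5.  -2.2 13.1] M [-0.46  1.33  0.01] g 60.4
   yaw 123.0
a68 t14.7 [ 0.5175 -0.1171  0.1661] F [-5.7 -2.2 12.2] M [-0.45  1.41  0.03] g 60.4
   yaw 115.0
a74 t15.0 [ 0.5175 -0.117   0.1661] F [-6.3 -2.2 13.6] M [-0.46  1.39  0.07] g 60.4
   yaw 109.0
a79 t15.4 [ 0.5174 -0.117   0.1661] F [-6.  -1.3 13.5] M [-0.4   1.46  0.11] g 60.5
   yaw 104.0
a83 t15.7 [ 0.5174 -0.1169  0.1661] F [-7.3 -1.2 14.2] M [-0.33  1.51  0.12] g 60.5
   yaw 100.0
a86 t16.1 [ 0.5172 -0.1169  0.1661] F [-6.4 -1.8 14. ] M [-0.4   1.59  0.3 ] g 60.6
   yaw 97.0
 t16.4 [ 0.5172 -0.117   0.1661] F [-8.1 -2.2 14.3] M [-0.38  1.64  0.33] g 60.6
```

View pics/w4.png

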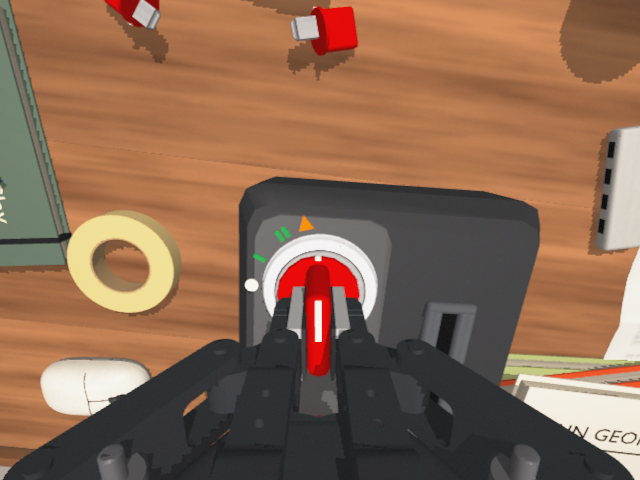

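The tooth at (318,258) sits by the orange triangle at (305,223), and the moment has risen to 0.33 N m, so the key is at the hard stop. I hold and check the card's height from the other cameras.

```bash
python3 - <<'E'
from ins import *
def card():
    o=[]
    for n in("scene","top"):
        c=shot(n); X=cloud(c); h=cv2.cvtColor(c["pixels"],cv2.COLOR_RGB2HSV)
        # card position: shredder (34,-45) -> world
        w=np.array([.555,-.1955])+R.from_euler("z",3,degrees=True).as_matrix()[:2,:2]@[.034,-.045]
        m=(np.abs(X[...,:2]-w)<[.015,.03]).all(-1)&(h[...,0]>95)&(h[...,0]<125)&(h[...,1]>90)&(X[...,2]<.22)&(X[...,2]>.145)
        o.append((n,int(m.sum()),X[m][:,2].max().round(4) if m.any() else None))
    return o
print(card()); bot.sleep(2.5); print(card()); st()
E
```

```text
[('scene', 0, None), ('top', 0, None)]
[('scene', 0, None), ('top', 0, None)]
 t19.1 [ 0.5172 -0.117   0.1661] F [-7.3 -2.1 14.1] M [-0.33  1.66  0.3 ] g 60.6
```

```bash
python3 - <<'E'
from ins import *
a=np.load("scene.npz"); c=shot("scene"); b=cloud(c)
f=lambda p:cv2.resize(p[150:270,290:450],None,fx=4.5,fy=4.5)[:,:]
im=np.vstack([cv2.resize(p[160:260,300:450],None,fx=2.9,fy=2.9) for p in(a["p"],c["pixels"])]); save("card",im)
for n,X in(("before",a["X"]),("now",b)):
    m=(X[...,0]>.55)&(X[...,0]<.63)&(X[...,1]<-.18)&(X[...,1]>-.31)&(X[...,2]>.145)&(X[...,2]<.22)
    print(n,m.sum(),np.percentile(X[m],[50,99],axis=0).round(3).tolist())
E
```

```text
before 151 [[0.593, -0.236, 0.155], [0.603, -0.186, 0.168]]
now 5 [[0.588, -0.301, 0.145], [0.603, -0.243, 0.146]]
```

View pics/card.png

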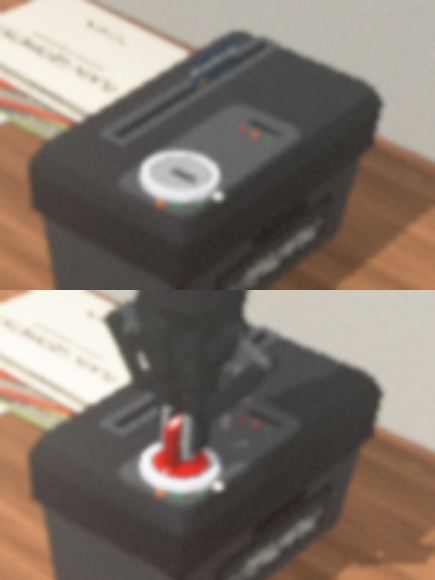

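In the scene view the arm hides the card behind it, at about (225,350) in the lower half. I try the top camera.

```bash
python3 - <<'E'
from ins import *
a=np.load("top.npz"); c=shot("top"); b=cloud(c)
save("card2",np.vstack([cv2.resize(p[140:270,300:470],None,fx=2.2,fy=2.2) for p in(a["p"],c["pixels"])]))
for n,X in(("before",a["X"]),("now",b)):
    m=(X[...,0]>.55)&(X[...,0]<.63)&(X[...,1]<-.18)&(X[...,1]>-.31)&(X[...,2]>.15)&(X[...,2]<.21)
    print(n,m.sum(),np.percentile(X[m],[5,50,99],axis=0).round(3).tolist() if m.any() else 0)
st()
E
```

```text
before 88 [[0.589, -0.266, 0.151], [0.591, -0.242, 0.161], [0.602, -0.212, 0.172]]
now 0 0
 t19.2 [ 0.5172 -0.1169  0.1661] F [-7.  -1.2 14. ] M [-0.35  1.67  0.29] g 60.6
```

View pics/card2.png

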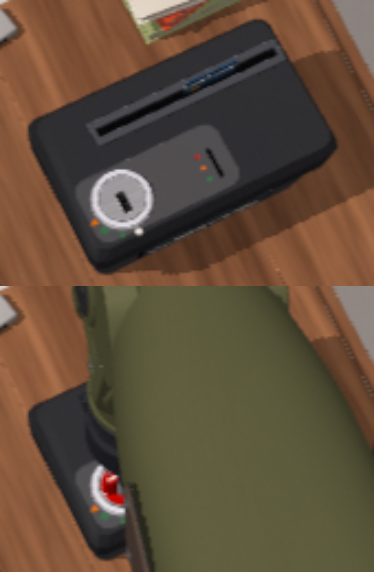

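The arm hides the card from every camera. The other evidence is consistent: the tooth hasn't moved in the grip, the tool has turned 1.50 rad (1.33 after play), and the moment shows the stop. I hold a little longer for margin and hand in.

```bash
python3 - <<'E'
from ins import *
bot.sleep(2); st(); print(bot.close_job())
E
```

```text
t21.2 [ 0.5172 -0.1169  0.1661] F [-7.4 -1.1 14.6] M [-0.37  1.73  0.28] g 60.6
the job is handed in; nothing more can be done
None
```

I handed the job in at 21 s with the key fully home, held at the reverse hard stop for about 5 s, and still gripped; I couldn't see the card because the arm blocked every camera, so that it backed out is inferred from the hold time.

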